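# Clamp a cut length of channel in a twin-handle bench clamp

## Task

Lay the short length of grey metal channel lengthwise on the steel bed of the blue bench clamp while both its red handles stand open, and let go of it. Then push each red handle inward, past the point where its spring resists most, until it snaps shut and both jaws hold the channel. Leave the other things on the table where they are.

Things in the scene. Friction and masses are not known exactly. Their poses are not given: they have to be found in the camera images.
- channel: cut length of plain grey-white zinc channel, 22 x 123 x 14 mm, loose, about 0.1 kg; origin at the centre of its underside, y along its length, z up. It lies on the table, in one of two places (front left of the clamp, or behind it), crosswise to the robot within about 0.25 rad. Handle it as a solid bar.
- clamp: bench clamp, fixed, its place and yaw vary: blue plate 140 x 150 x 12 mm; origin on the table, x points from the handles' free ends to the rear stop (roughly away from the robot), y to the left handle. Plate spans x -57 to +83, y -75 to +75 mm. Bolt heads and the springs under the handles stay below z = 28 mm; open handles reach y = +-145 mm
- bed (a point): centre of the top of the bed, a flat steel bar 118 (x) x 30 (y) mm, 20 mm above the table; axes as the clamp's. The channel belongs on it lengthwise (its length along x), its middle near this point. A rear stop 40 mm wide, 34 mm high above the table, begins 66.5 mm behind it (+x). The open jaws stand at least 40 mm to either side of the middle line
- left_handle (a joint): left handle's hinge (vertical axis at left_pivot), rad: 0 open, splayed 0.62 outward from the clamp's -x axis; 0.62 parallel to -x, its jaw on a centred channel; stop 0.625. A spring pushes it open up to 0.50 (peak about 1.35 N m, 12 N at the grip, near 0.22); beyond 0.50 it snaps shut and stays
- right_handle (a joint): right handle's hinge, mirror image of the left with the same values (0 open, 0.62 closed on a channel)
- left_grip (a point): middle of the left handle's red sleeve, 115 mm from the pivot, 42 mm above the table; sleeve 75 mm long, 17 mm thick (33 to 51 mm above the table). Turns with the handle: its -x axis points from the pivot to the free end, 146 mm from the pivot; its +y is the outer side
- right_grip (a point): the same on the right handle; its -y is the outer side
- left_pivot (a point): left pivot axis, 42 mm above the table; 55 mm behind and 50 mm left of the clamp's centre; top of its pin 54 mm above the table
- right_pivot (a point): right pivot axis, 55 mm behind and 50 mm right of the clamp's centre
- left_jaw: sprung jaw on the left handle, pad 24 mm long and 14 mm high (22 to 36 mm above the table), 55 mm from the pivot along the handle; gives up to 3 mm; origin on the middle of the pad's face
- right_jaw: the same on the right handle
- pliers: slim pliers with red grips lying flat, 40 x 145 x 12 mm, in whichever of the two places the channel is not; leave alone
- low_tin: low open tin, 94 mm across and 35 mm high, left of and behind the clamp; leave alone
- striped_tin: closed green-and-white striped tin, 94 mm across, 125 mm high, right of and behind the clamp; leave alone
- c_clamp: small black C-clamp lying flat, 58 x 52 x 10 mm, right of the clamp's front; leave alone
- meter: black handheld meter lying on its back, 74 x 125 x 45 mm, far left; leave alone
- screwdriver_tub: the heap of screwdrivers left of the clamp, in a thin-walled box that hardly shows: 174 (x) x 334 (y) mm outside, 112 mm high, open above; origin under its centre, its y axis turned to point roughly at the robot. Keep the hand clear of its walls
- stone_tin: fixed grey ribbed can with tools standing in it, behind the clamp: about 104 mm across, its contents reach about 150 mm above the table; origin under its centre. Keep the hand clear of it

How it is judged:
On the way:
1. the channel lies on the bed, let go, while both handles still stand open (x of channel in the frame of bed between -0.03 and 0.03 m and y of channel in the frame of bed between -0.012 and 0.012 m and z of channel in the frame of bed between -0.004 and 0.005 m and angle between the y axis of channel and the x axis of bed, either way round below 0.12 rad and angle between channel's own z axis and vertical below 0.15 rad and contact force between the fingers and channel below 0.1 N and value of joint each of left_handle, right_handle below 0.25 rad), for 0.2 s.
At the end, for the whole second after the job is handed in: both handles are snapped shut, both jaws press on the channel with over 3 N, and it rests flat on the bed: middle within 30 mm lengthwise and 12 mm sideways of the bed's centre, underside -4 to +5 mm from the bed's top, within 0.12 rad of the bed's length, tilted under 0.15 rad (x of channel in the frame of bed between -0.03 and 0.03 m and y of channel in the frame of bed between -0.012 and 0.012 m and z of channel in the frame of bed between -0.004 and 0.005 m and angle between the y axis of channel and the x axis of bed, either way round below 0.12 rad and angle between channel's own z axis and vertical below 0.15 rad and value of joint each of left_handle, right_handle above 0.56 rad and contact force between each of left_jaw, right_jaw and channel above 3 N and linear speed of channel below 0.02 m/s); the robot touches nothing.
It fails at once if the pliers, the low tin, the C-clamp or the meter is shifted by more than 25 mm (distance of any of pliers, low_tin, c_clamp, meter from where it was at the start of the episode above 0.025 m).
It fails at once if the striped tin is shifted by more than 25 mm or tipped (distance of striped_tin from where it was at the start of the episode above 0.025 m or angle between striped_tin's own z axis and vertical above 0.4 rad).
It also fails if it takes over 59 s, if anything falls off the work surface, if the arm or the gripper's body presses on something with over 40 N, if the wrist force passes 120 N, or if a joint passes its speed limit or range.

## Robot

A 7-joint arm with a two-finger parallel gripper is mounted at the origin on a cart in front of the work surface, level with it; the furniture and walls round the work are solid. World frame = base frame: x ahead of the robot, y to its left, z up, the work surface at z = 0. Lengths are in m, angles in rad, forces in N, time in s.
With the tool pointing down it reaches from about 0.4 to 0.85 m from the base axis. Payload 10.4 kg.
Tool frame: the origin (TCP) lies midway between the tips of the shut fingers; the grasp point (between the pads) lies robot.tcp_to_grasp behind it (robot.tcp_to_grasp is the distance from the TCP to the grasp point, in m); z points along the fingers, y is the line along which they close (so a half turn about z gives the same grasp; the last joint's range is limited). The gripper opens to 87 mm and grips with 3 to 60 N. Pads are 19 mm wide; open, the fingers measure 117 mm over their backs; the gripper's body (75 mm by 190 mm) begins 51 mm behind the grasp point.
Start: joints at [-1.167, 0.332, -0.065, 1.46, 0.022, 1.35, -0.088], TCP at [0.259, 0.569, 0.223] pointing down, gripper open.
Joint ranges: [-2.6, 2.6], [-0.5, 2.12], [-1.47, 1.34], [0.16, 2.42], [-1.27, 4.41], [0.06, 2.06], [-2.6, 2.6]. Speed limits (rad/s): [2.22, 2.22, 2.79, 2.79, 3.14, 3.14, 3.14].

## Interface

Orientations are given as a rotation vector (axis times angle).
In Python, from cell import status, grab_frame, ticket, robot gives the robot as it stands.
- The arm moves only by the tool send_rows, never from a script. Its argument "plan" is a list that holds one entry, the list of rows, each a list of 6 numbers: the shift along the tool's x, y, z in units of 0.8 m (1.0 is 0.8 m), then the turn, a rotation vector about the tool's x, y, z in units of 90 degrees (1.0 is 90 degrees). A call has 1 to 5 rows; each row shifts and turns the commanded pose from where the row before left it, along the tool's axes as they then stand; what a row does not reach is not made up. A row lasts 1/10 s, in which the tool goes at most 50 mm and 8.59 degrees, less where a joint would pass 70% of its speed; a pose out of reach is approached as far as the arm can. A call with a number of a shift or a turn outside -1 to 1 is refused whole. A call with a gripper value outside its range is refused whole. "hand" is the gripper's target within -1 to 1 (shut at 1, half-way at 0, fully open at -1), set as the call begins (left out, the last holds). The fingers move at their own pace and stop on an object; "newtons" is the grip in N (left out, the last holds). Time passes only in rows, so rows that do not move let the fingers close. It gives the time, the measured TCP pose, the force, the opening and the grip force at its end, in the units of the state.
- status.sense(): the state, without advancing time (a new reading comes with each control period).
- grab_frame(name): name is "side" or "top" or "wrist"; returns a dict with "img" (400x640x3 uint8, red, green, blue), "K" (3x3 intrinsics, pixels), "distortion" ([k1, k2, p1, p2, k3] as OpenCV has them; the pictures are not rectified), "rvec" (rotation vector, rad) and "tvec" (3), from world to camera coordinates, as OpenCV has them. Camera axes: x right, y down, z forward; pixel columns grow to the right and rows downward; lengths in m; the calibration is good to about 2 mm. A picture is of the moment at which its call begins. There is no depth.
- ticket.close_job(): hands the job in; it is judged then, once.
The state is a dict: "t": time; "joints": joint angles; "qd": joint speeds; "joint_torque": joint torques, N m; "ee_pos": TCP position; "ee_rot": TCP orientation; "contact_force": force on the tool from outside, world axes, zero at the start; "moment": the same for the moment, N m; "width": opening from 0.0 (shut) to 1.0 (fully open); "finger_force": force on a finger pad.
Only numpy, scipy, OpenCV 4.12 (cv2) and the standard library are available. Lean on these libraries where they do the work, as an engineer would, in place of code of your own. Each camera call takes 0.05 s, during which the arm holds its last target. There are 200 camera calls.

## Working session

There is one attempt and no reset: what is moved stays moved. The work goes in short steps, Python scripts to look and compute and a tool call to move; the robot and the scene stay as the last step left them, time stands still between calls to the robot, and variables do not carry over. Pictures are saved under pics/ and viewed, at most 10 in all, crops included, and the job is handed in when it is done.

Besides the shell and the picture viewer there is one more tool, called after "Call:" as name([rows], argument=value, ...), one row to a line, values as JSON. send_rows: Moves the arm, as the interface text tells. Its arguments: {"type":"object","properties":{"plan":{"type":"array"},"hand":{"type":"number"},"newtons":{"type":"number"}},"required":["plan"]}

```bash
mkdir -p pics; python3 - <<'E'
from cell import status, grab_frame, ticket, robot
import cv2,numpy as np
print(robot.tcp_to_grasp, status.sense())
for n in ("top","side"):
    f=grab_frame(n); np.savez(n+".npz",**{k:np.array(v) for k,v in f.items()})
    cv2.imwrite(f"pics/{n}0.png",f["img"][:,:,::-1]); 
    R=cv2.Rodrigues(np.array(f["rvec"]))[0]; print(n,f["K"],f["distortion"],-R.T@np.array(f["tvec"]))
E
```

```text
0.0187 {'t': 0.0, 'joints': array([-1.16659234,  0.33285739, -0.06472026,  1.46094019,  0.02163025,
        1.34985945, -0.08850519]), 'qd': array([ 0.0002011 , -0.00270863,  0.00030371, -0.00053036, -0.00062906,
        0.00117235, -0.00123621]), 'joint_torque': array([-6.16889301e-04, -6.23237014e+01,  2.43045663e-02, -3.89903784e+01,
       -6.13957574e-02,  3.97905672e-02,  1.43530228e-04]), 'ee_pos': array([0.25857563, 0.56859292, 0.22176357]), 'ee_rot': array([-6.65237561e-01, -3.07014087e+00,  2.12369619e-03]), 'contact_force': array([ 0.38051234, -0.29258648,  0.42295955]), 'moment': array([ 0.01351232,  0.00389401, -0.03824273]), 'finger_force': 0.0, 'width': 0.9983953097338342}
top [[518.55193286   0.         320.44171618]
 [  0.         518.55193286 201.08462905]
 [  0.           0.           1.        ]] [-0.1543407  0.         0.         0.         0.       ] [0.39771625 0.10839977 1.49706221]
side [[511.52219724   0.         313.98552511]
 [  0.         511.52219724 196.85991139]
 [  0.           0.           1.        ]] [-0.0425137  0.         0.         0.         0.       ] [ 0.51288739 -1.08677682  0.67665547]
```

View pics/top0.png

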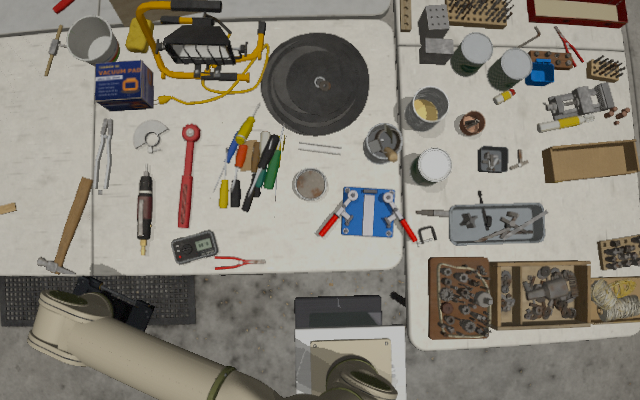

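View pics/side0.png

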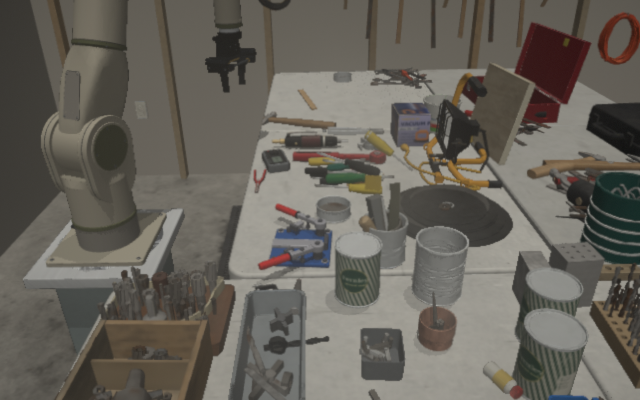

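```bash
cat > h.py <<'E'
import cv2,numpy as np
def load(n): return dict(np.load(n+".npz"))
def ray(f,uv,z):
    uv=np.array(uv,float).reshape(-1,1,2); n=cv2.undistortPoints(uv,f["K"],f["distortion"]).reshape(-1,2)
    R=cv2.Rodrigues(f["rvec"])[0]; c=-R.T@f["tvec"].ravel()
    d=np.c_[n,np.ones(len(n))]@R
    return c+d*((z-c[2])/d[:,2])[:,None]
def proj(f,p): return cv2.projectPoints(np.array(p,float).reshape(-1,1,3),f["rvec"],f["tvec"],f["K"],f["distortion"])[0].reshape(-1,2)
E
python3 - <<'E'
from h import *
f=load("top"); im=f["img"]
c=im[125:255,275:435]; cv2.imwrite("pics/crop0.png",cv2.resize(c[:,:,::-1],None,fx=5,fy=4.6,interpolation=cv2.INTER_CUBIC)[:600])
hsv=cv2.cvtColor(im,cv2.COLOR_RGB2HSV)
roi=np.zeros(im.shape[:2],np.uint8); roi[170:255,305:425]=1
blue=cv2.inRange(hsv,(100,120,60),(125,255,255))*roi
red=(cv2.inRange(hsv,(0,150,80),(8,255,255))|cv2.inRange(hsv,(172,150,80),(180,255,255)))*roi
r=cv2.minAreaRect(cv2.findNonZero(blue)); print(r, ray(f,cv2.boxPoints(r),.012).round(4))
n,l,s,ce=cv2.connectedComponentsWithStats(red)
for i in range(1,n):
    if s[i,4]>40:
        r=cv2.minAreaRect(cv2.findNonZero((l==i).astype(np.uint8))); print(s[i],r, ray(f,cv2.boxPoints(r),.042).round(4), ray(f,[r[0]],.045))
E
```

```text
((367.52154541015625, 211.61228942871094), (51.03241729736328, 47.42686462402344), 3.1798300743103027) [[ 0.4191  0.0213  0.012 ]
 [ 0.5552  0.01    0.012 ]
 [ 0.5438 -0.1376  0.012 ]
 [ 0.4072 -0.1252  0.012 ]]
[319 214  19  22 138] ((327.792724609375, 225.1341552734375), (5.4660820960998535, 25.14397621154785), 38.65980529785156) [[0.422  0.0873 0.042 ]
 [0.4761 0.0418 0.042 ]
 [0.4662 0.0301 0.042 ]
 [0.4122 0.0756 0.042 ]] [[0.44401196 0.05886351 0.045     ]]
[400 219  17  23 134] ((408.1714782714844, 230.21119689941406), (24.934934616088867, 5.34749174118042), 57.2647705078125) [[ 0.4502 -0.1433  0.042 ]
 [ 0.4581 -0.1565  0.042 ]
 [ 0.3978 -0.193   0.042 ]
 [ 0.39   -0.1798  0.042 ]] [[ 0.42397974 -0.16757123  0.045     ]]
```

View pics/crop0.png

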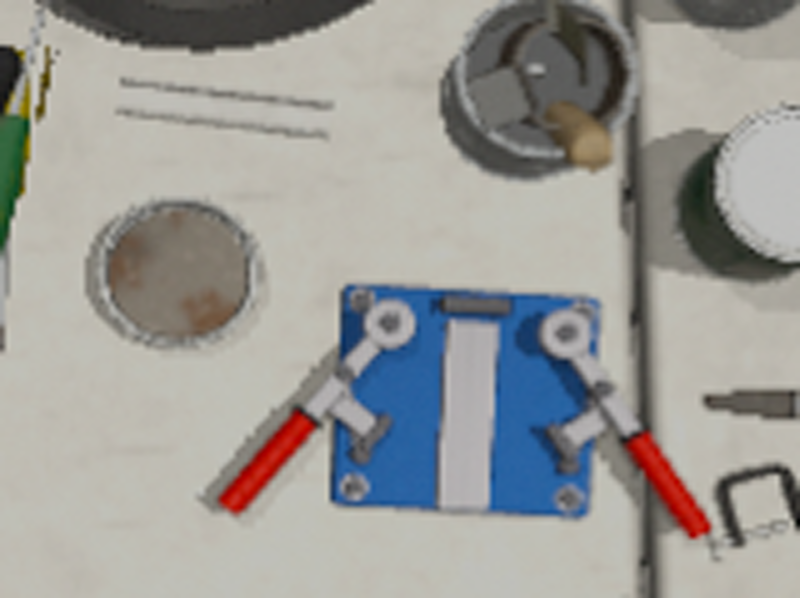

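```bash
python3 - <<'E'
from h import *
f=load("top"); im=f["img"]
g=cv2.cvtColor(im,cv2.COLOR_RGB2GRAY)
roi=np.zeros_like(g); roi[136:160,294:346]=1
m=((g<165)*roi).astype(np.uint8)
n,l,s,ce=cv2.connectedComponentsWithStats(m)
for i in range(1,n):
    if s[i,4]>6:
        p=np.argwhere(l==i)[:,::-1].astype(float); w=ray(f,p,.014)
        pc=np.linalg.svd(w-w.mean(0))[2][0]; t=(w-w.mean(0))@pc
        print(s[i],w.mean(0).round(4),pc.round(4),t.min(),t.max(),w[t.argmin()],w[t.argmax()])
# clamp frame from plate, bed and handles
pl=np.array([[.4191,.0213],[.5552,.01],[.5438,-.1376],[.4072,-.1252]])
ex=(pl[1]-pl[0]+pl[2]-pl[3]); ey=pl[0]-pl[3]+pl[1]-pl[2]
yaw=np.arctan2(ex[1],ex[0]); yaw2=np.arctan2(-ey[0],ey[1]); print(yaw,yaw2,np.hypot(*ex)/2,np.hypot(*ey)/2)
hsv=cv2.cvtColor(im,cv2.COLOR_RGB2HSV)
# bed: bright unsaturated inside the plate
roi[:]=0; roi[187:240,358:380]=1
b=((hsv[:,:,1]<60)&(g>140)&(roi>0)).astype(np.uint8)
n,l,s,ce=cv2.connectedComponentsWithStats(b); i=1+s[1:,4].argmax()
r=cv2.minAreaRect(cv2.findNonZero((l==i).astype(np.uint8))); bb=ray(f,cv2.boxPoints(r),.02); print(s[i],r,bb.round(4),bb.mean(0))
# pivots from the round washers (crop 390,322 & 567,333)
print(ray(f,[[275+390/5,125+322/4.6],[275+567/5,125+333/4.6]],.05).round(4))
# per-plate circle tins
E
```

```text
[299 142  43   7  71] [0.677  0.0729 0.014 ] [0.1486 0.9889 0.    ] -0.05990861649895706 0.06312334682053458 [0.66752372 0.01373228 0.014     ] [0.68773717 0.1351082  0.014     ]
[298 148  43   7  72] [0.6584 0.0753 0.014 ] [-0.1421 -0.9899 -0.    ] -0.06373089637739313 0.058761599968894664 [0.66721023 0.13841195 0.014     ] [0.64995599 0.01714066 0.014     ]
-0.0866908665658855 -0.07905962190144607 0.13686396530862313 0.14751076231922877
[358 195  22  45 485] ((368.5, 217.0), (44.0, 21.0), 90.0) [[ 0.529  -0.0308  0.02  ]
 [ 0.5277 -0.0914  0.02  ]
 [ 0.4016 -0.0873  0.02  ]
 [ 0.4032 -0.0271  0.02  ]] [ 0.46536562 -0.05914083  0.02      ]
[[ 0.5267 -0.0139  0.05  ]
 [ 0.5177 -0.1137  0.05  ]]
```

```bash
cat >> h.py <<'E'
from scipy.spatial.transform import Rotation as Ro
def go(p,yaw_close,rows,st=None):
    """print per-row shift/turn to reach TCP p, pointing down, closing axis at yaw_close (deg); half turn is chosen by caller"""
    from cell import status
    s=status.sense() if st is None else st
    R=Ro.from_rotvec(s["ee_rot"]); a=np.radians(yaw_close)
    y=[np.cos(a),np.sin(a),0]; z=[0,0,-1]; T=Ro.from_matrix(np.c_[np.cross(y,z),y,z])
    rel=(R.inv()*T).as_rotvec()/(np.pi/2)
    return (R.inv().apply(np.array(p)-s["ee_pos"])/.8/rows).round(4),(rel/rows).round(4)
E
python3 - <<'E'
from h import *
f=load("top")
c=lambda x,y:[275+x/5,125+y/4.6]
print("striped",ray(f,[c(770,190)],.125),"stone",ray(f,[c(540,85)],.1),"lowtin",ray(f,[c(178,270)],.035),"cclamp",ray(f,[c(715,520),c(800,470)],.01))
print("bedfront",ray(f,[c(438,510),c(490,510),c(447,320),c(498,322)],.02))
print("drivers",ray(f,[[220,205],[280,190],[255,105],[240,195]],.05))
print(go([.6677,.0745,.2],-8.4,12))
E
```

```text
striped [[ 0.5931877  -0.21594967  0.125     ]] stone [[ 0.6623441  -0.09664502  0.1       ]] lowtin [[0.56292245 0.10428308 0.035     ]] cclamp [[ 0.40121448 -0.20220204  0.01      ]
 [ 0.43124642 -0.25342658  0.01      ]]
bedfront [[ 0.41175269 -0.04052173  0.02      ]
 [ 0.4109727  -0.07032173  0.02      ]
 [ 0.52986342 -0.04928133  0.02      ]
 [ 0.52795248 -0.07864738  0.02      ]]
drivers [[0.50710855 0.3598066  0.05      ]
 [0.54541145 0.19049651 0.05      ]
 [0.79126963 0.2581317  0.05      ]
 [0.53394433 0.30307519 0.05      ]]
(array([-0.0601, -0.0292,  0.0023]), array([-0.0001,  0.    ,  0.0685]))
```

Call:
send_rows([
  [[-0.0481, -0.0234, 0, 0, 0, 0], [-0.0481, -0.0234, 0, 0, 0, 0], [-0.0481, -0.0234, 0, 0, 0, 0], [-0.0481, -0.0234, 0, 0, 0, 0], [-0.0481, -0.0234, 0, 0, 0, 0]],
], hand=-1)

```text
t: 0.6
ee_pos: [0.3959, 0.4025, 0.2223]
ee_rot: [-0.665, -3.07, 0.0]
contact_force: [0.4, 1.1, -0.3]
width: 0.999
finger_force: 0.0
```

Call:
send_rows([
  [[-0.0481, -0.0234, 0, 0, 0, 0], [-0.0481, -0.0234, 0, 0, 0, 0], [-0.0481, -0.0234, 0, 0, 0, 0], [-0.0481, -0.0234, 0, 0, 0, 0], [-0.0481, -0.0234, 0, 0, 0, 0]],
])

```text
t: 1.1
ee_pos: [0.5322, 0.2377, 0.2223]
ee_rot: [-0.665, -3.07, 0.0]
contact_force: [0.1, 0.3, -0.1]
width: 1.0
finger_force: 0.0
```

Call:
send_rows([
  [[-0.0481, -0.0234, 0, 0, 0, 0], [-0.0481, -0.0234, 0, 0, 0, 0], [-0.0481, -0.0234, 0, 0, 0, 0], [-0.0481, -0.0234, 0, 0, 0, 0], [-0.0481, -0.0234, 0, 0, 0, 0]],
])

```text
t: 1.6
ee_pos: [0.6686, 0.0731, 0.2221]
ee_rot: [-0.665, -3.07, 0.0]
contact_force: [0.6, 0.1, -0.3]
width: 0.999
finger_force: 0.0
```

Call:
send_rows([
  [[0, 0, 0, 0, 0, 0.0822], [0, 0, 0, 0, 0, 0.0822], [0, 0, 0, 0, 0, 0.0822], [0, 0, 0, 0, 0, 0.0822], [0, 0, 0, 0, 0, 0.0822]],
])

```text
t: 2.1
ee_pos: [0.6677, 0.0744, 0.222]
ee_rot: [-1.612, -2.696, 0.001]
contact_force: [0.6, 0.5, 0.3]
width: 1.001
finger_force: 0.0
```

Call:
send_rows([
  [[0, 0, 0, 0, 0, 0.0822], [0, 0, 0, 0, 0, 0.0822], [0, 0, 0, 0, 0, 0.0822], [0, 0, 0, 0, 0, 0.0822], [0, 0, 0, 0, 0, 0.0822]],
])

```text
t: 2.6
ee_pos: [0.6677, 0.0745, 0.2221]
ee_rot: [-2.384, -2.046, 0.001]
contact_force: [0.2, 0.4, -0.0]
width: 0.997
finger_force: 0.0
```

```bash
python3 - <<'E'
from h import *
from cell import *
print(status.sense()["ee_pos"],status.sense()["joints"].round(2)); print(go([.6677,.0745,.1],-8.4,1))
f=grab_frame("wrist"); np.savez("w1.npz",**{k:np.array(v) for k,v in f.items()}); cv2.imwrite("pics/w1.png",f["img"][:,:,::-1])
print(proj(f,[[.6677,.0745,.014],[.469,-.0585,.02]]))
E
```

```text
[0.66768318 0.0744688  0.22205   ] [-0.54  0.47  0.52  1.35 -0.23  1.39 -0.18]
(array([1.000e-04, 1.000e-04, 1.526e-01]), array([-0.0005,  0.0001, -0.0037]))
[[321.729569   182.69563635]
 [203.93229183 289.59159833]]
```

View pics/w1.png

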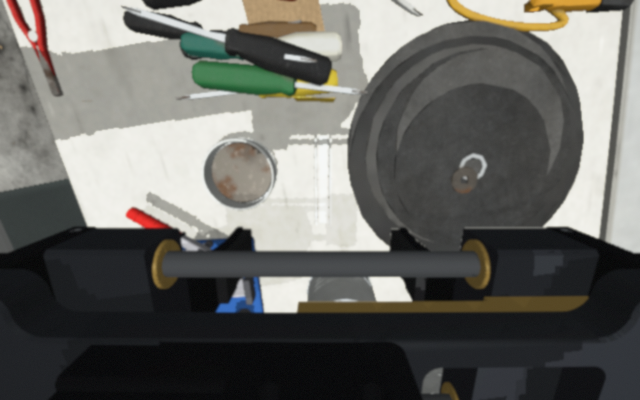

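Call:
send_rows([
  [[0, 0, 0.04, 0, 0, 0], [0, 0, 0.05, 0, 0, 0], [0, 0, 0.05, 0, 0, 0], [0, 0, 0.04, 0, 0, 0], [0, 0, 0.03, 0, 0, 0]],
], hand=0.08)

```text
t: 3.15
ee_pos: [0.6665, 0.0744, 0.0516]
ee_rot: [-2.375, -2.055, 0.004]
contact_force: [-0.1, -0.2, 0.6]
width: 0.63
finger_force: 0.0
```

Call:
send_rows([
  [[0, 0, 0.02, 0, 0, 0], [0, 0, 0.02, 0, 0, 0], [0, 0, 0.01, 0, 0, 0], [0, 0, 0.008, 0, 0, 0], [0, 0, 0.004, 0, 0, 0]],
])

```text
t: 3.65
ee_pos: [0.6682, 0.0745, 0.005]
ee_rot: [2.378, 2.052, 0.001]
contact_force: [0.6, 0.1, -0.5]
width: 0.462
finger_force: 0.0
```

Call:
send_rows([
  [[0, 0, 0, 0, 0, 0], [0, 0, 0, 0, 0, 0], [0, 0, 0, 0, 0, 0], [0, 0, 0, 0, 0, 0], [0, 0, 0, 0, 0, 0]],
], hand=1, newtons=30)

```text
t: 4.15
ee_pos: [0.6685, 0.0745, 0.0056]
ee_rot: [2.378, 2.052, 0.002]
contact_force: [1.0, 0.3, 3.5]
width: 0.249
finger_force: 30.0
```

Call:
send_rows([
  [[0, 0, 0, 0, 0, 0], [0, 0, -0.01, 0, 0, 0], [0, 0, -0.03, 0, 0, 0], [0, 0, -0.04, 0, 0, 0], [0, 0, -0.05, 0, 0, 0]],
])

```text
t: 4.65
ee_pos: [0.6664, 0.0743, 0.1087]
ee_rot: [-2.377, -2.051, 0.005]
contact_force: [1.0, 0.1, -1.0]
width: 0.249
finger_force: 30.0
```

Call:
send_rows([
  [[0, 0, -0.04, 0, 0, 0], [0, 0, -0.04, 0, 0, 0.08], [0, 0, -0.04, 0, 0, 0.08], [0, 0, -0.03, 0, 0, 0.08], [0, 0, 0, 0, 0, 0.08]],
])

```text
t: 5.15
ee_pos: [0.669, 0.0743, 0.2331]
ee_rot: [2.817, 1.388, 0.008]
contact_force: [-0.1, -0.2, -0.9]
width: 0.243
finger_force: 30.0
```

Call:
send_rows([
  [[0, 0, 0, 0, 0, 0.08], [0, 0, 0, 0, 0, 0.08], [0, 0, 0, 0, 0, 0.08], [0, 0, 0, 0, 0, 0.08], [0, 0, 0, 0, 0, 0.08]],
])

```text
t: 5.65
ee_pos: [0.6674, 0.0745, 0.2288]
ee_rot: [-3.109, -0.45, 0.002]
contact_force: [-0.4, 0.8, -1.2]
width: 0.249
finger_force: 30.0
```

Call:
send_rows([
  [[0, 0, 0, 0, 0, 0.08], [0, 0, 0, 0, 0, 0.08], [0, 0, 0, 0, 0, 0.08], [0, 0, 0, 0, 0, 0], [0, 0, 0, 0, 0, 0]],
])

```text
t: 6.15
ee_pos: [0.6676, 0.0745, 0.2288]
ee_rot: [3.139, -0.127, -0.001]
contact_force: [0.4, -0.0, -2.5]
width: 0.245
finger_force: 30.0
```

```bash
python3 - <<'E'
from h import *
from cell import *
print(status.sense()["ee_pos"],status.sense()["joints"].round(2)); print(go([.469,-.0585,.2],-94.8,1))
E
```

```text
[0.66759574 0.07447243 0.22879942] [-0.72  0.53  0.82  1.35 -0.38  1.42 -1.57]
(array([-0.234 ,  0.1857,  0.0362]), array([0.0001, 0.0004, 0.002 ]))
```

Call:
send_rows([
  [[-0.0234, 0.0186, 0, 0, 0, 0], [-0.0351, 0.0279, 0, 0, 0, 0], [-0.0468, 0.0371, 0, 0, 0, 0], [-0.0468, 0.0371, 0, 0, 0, 0], [-0.0468, 0.0371, 0, 0, 0, 0]],
])

```text
t: 6.65
ee_pos: [0.4971, -0.0391, 0.2284]
ee_rot: [3.139, -0.126, -0.001]
contact_force: [-0.0, -1.4, 1.6]
width: 0.25
finger_force: 30.0
```

Call:
send_rows([
  [[-0.0234, 0.0186, 0, 0, 0, 0], [-0.0117, 0.0093, 0, 0, 0, 0], [0, 0, 0, 0, 0, 0], [0, 0, 0, 0, 0, 0]],
])

```text
t: 7.05
ee_pos: [0.4693, -0.0573, 0.2293]
ee_rot: [-3.138, 0.129, -0.002]
contact_force: [-0.2, 0.4, -1.4]
width: 0.246
finger_force: 30.0
```

```bash
python3 - <<'E'
from h import *
from cell import *
s=status.sense();print(s["ee_pos"],s["joints"].round(2)); print(go([.469,-.0585,.1],-94.8,1))
f=grab_frame("wrist"); np.savez("w2.npz",**{k:np.array(v) for k,v in f.items()}); im=f["img"][:,:,::-1].copy(); cv2.imwrite("pics/w2.png",im)
c,sn=np.cos(-.083),np.sin(-.083)
L=lambda x,y,z:[.469+c*x-sn*y,-.0585+sn*x+c*y,z]
print(proj(f,[L(-.059,.015,.02),L(-.059,-.015,.02),L(.059,.015,.02),L(.059,-.015,.02),L(-.057,.075,.012),L(-.057,-.075,.012),L(.083,.075,.012),L(.083,-.075,.012),L(.055,.05,.054),L(.055,-.05,.054)]).round(1))
E
```

```text
[ 0.46928183 -0.05734558  0.22927884] [-0.94 -0.09  0.93  1.88  0.07  1.32 -1.67]
(array([-0.0004,  0.0017,  0.1616]), array([-0.0008, -0.0006,  0.001 ]))
[[312.1 221.9]
 [333.2 222. ]
 [311.5 136.7]
 [334.3 136.7]
 [270.8 218.7]
 [374.4 219. ]
 [266.1 117.8]
 [379.8 118. ]
 [281.3 140.9]
 [364.8 141. ]]
```

View pics/w2.png

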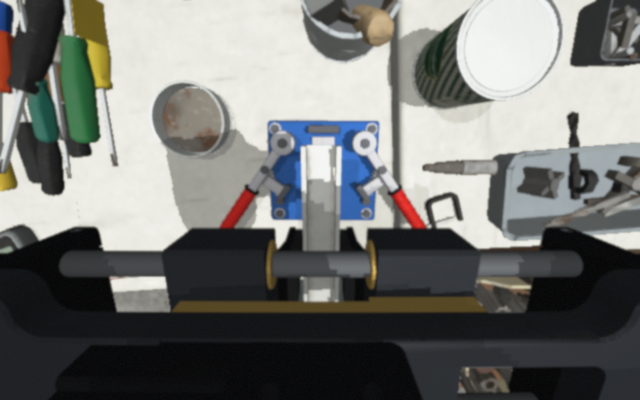

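```bash
python3 - <<'E'
from h import *
from cell import *
f=load("w2"); s=status.sense()
print(ray(f,[[322,145],[304,146],[340,146]],s["ee_pos"][2]-.0055+.014), s["ee_pos"])
a=go([.459,-.0577,.06],-94.8,1);print(a)
E
```

```text
[[ 0.52924357 -0.06166218  0.23763988]
 [ 0.52950978 -0.05175249  0.23763988]
 [ 0.52790422 -0.07148386  0.23763988]] [ 0.46942749 -0.05725497  0.22913988]
(array([-0.0131,  0.0017,  0.2114]), array([-0.0001, -0.0004,  0.0009]))
```

Call:
send_rows([
  [[-0.0131, 0.0017, 0.03, 0, 0, 0], [0, 0, 0.05, 0, 0, 0], [0, 0, 0.05, 0, 0, 0], [0, 0, 0.05, 0, 0, 0], [0, 0, 0.03, 0, 0, 0]],
])

```text
t: 7.6
ee_pos: [0.4575, -0.0583, 0.0581]
ee_rot: [3.136, -0.13, -0.004]
contact_force: [-0.1, 1.2, -1.0]
width: 0.246
finger_force: 30.0
```

Call:
send_rows([
  [[0, 0, 0.02, 0, 0, 0], [0, 0, 0.01, 0, 0, 0], [0, 0, 0.008, 0, 0, 0], [0, 0, 0, 0, 0, 0], [0, 0, 0, 0, 0, 0]],
])

```text
t: 8.1
ee_pos: [0.4589, -0.0583, 0.0311]
ee_rot: [-3.139, 0.132, -0.001]
contact_force: [0.3, -0.1, -1.0]
width: 0.245
finger_force: 30.0
```

```bash
python3 - <<'E'
from h import *
from cell import *
s=status.sense(); print(s["ee_pos"],s["contact_force"]); print(go([.459,-.0577,.026],-94.8,1))
E
```

```text
[ 0.45890102 -0.05828078  0.03109086] [ 0.26777164 -0.13651813 -1.04984804]
(array([ 0.0001, -0.0007,  0.0064]), array([-0.0001, -0.0006, -0.0002]))
```

Call:
send_rows([
  [[0, -0.0007, 0.003, 0, 0, 0], [0, 0, 0.0035, 0, 0, 0], [0, 0, 0, 0, 0, 0], [0, 0, 0, 0, 0, 0]],
])

```text
t: 8.5
ee_pos: [0.4588, -0.0575, 0.0256]
ee_rot: [-3.138, 0.132, -0.001]
contact_force: [0.9, 0.8, 0.2]
width: 0.247
finger_force: 30.0
```

Call:
send_rows([
  [[0, 0, 0, 0, 0, 0], [0, 0, 0, 0, 0, 0], [0, 0, 0, 0, 0, 0], [0, 0, 0, 0, 0, 0], [0, 0, 0, 0, 0, 0]],
], hand=0.22)

```text
t: 9.0
ee_pos: [0.4583, -0.0578, 0.0253]
ee_rot: [-3.139, 0.133, 0.0]
contact_force: [-0.9, -0.2, 0.0]
width: 0.386
finger_force: 0.0
```

Call:
send_rows([
  [[0, 0, -0.01, 0, 0, 0], [0, 0, -0.03, 0, 0, 0], [0, 0, -0.04, 0, 0, 0], [0, 0, -0.04, 0, 0, 0], [0, 0, -0.03, 0, 0, 0]],
])

```text
t: 9.5
ee_pos: [0.4587, -0.0583, 0.1474]
ee_rot: [-3.138, 0.134, -0.002]
contact_force: [0.2, 0.6, -0.2]
width: 0.389
finger_force: 0.0
```

```bash
python3 - <<'E'
from h import *
from cell import *
s=status.sense(); print(s["ee_pos"],s["contact_force"])
f=grab_frame("top"); im=f["img"][:,:,::-1]
g=grab_frame("wrist"); a=g["img"][90:250,200:440,::-1]
A=cv2.resize(a,(800,533),interpolation=cv2.INTER_CUBIC); cv2.imwrite("pics/w3.png",A); np.savez("w3.npz",**{k:np.array(v) for k,v in g.items()})
E
```

```text
[ 0.45873625 -0.05832283  0.14740524] [ 0.20997943  0.63399391 -0.19030649]
```

View pics/w3.png

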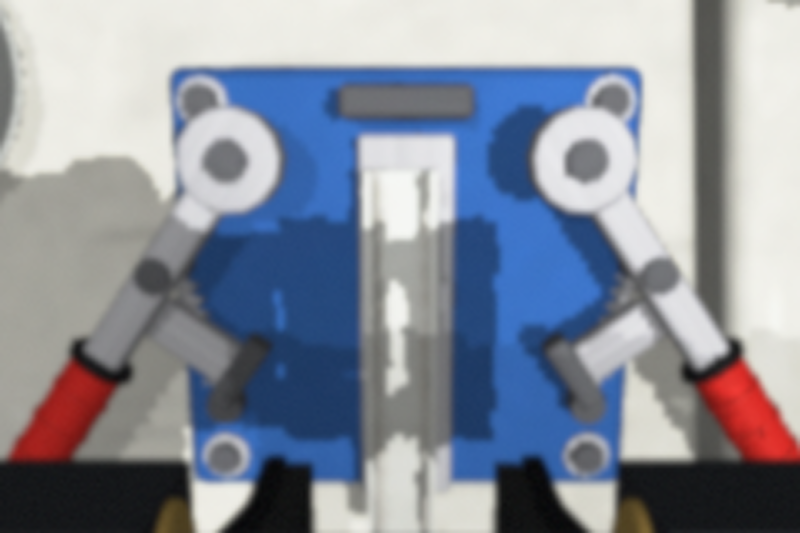

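```bash
cat >> h.py <<'E'
O=np.array([.469,-.0588]); YAW=-.083
def loc(p): c,s=np.cos(YAW),np.sin(YAW); d=np.array(p)[:2]-O; return np.array([c*d[0]+s*d[1],-s*d[0]+c*d[1]])
def wp(a,side,hx,hy,r=.118,extra=0):
    u=np.array([-np.cos(a),np.sin(a)]); n=np.array([np.sin(a),np.cos(a)])
    q=np.array([.055,.05])+r*u+(.0085+hx*abs(n[0])+hy*abs(n[1])+extra)*n
    return q*[1,side]
E
python3 - <<'E'
from h import *
from cell import *
s=status.sense(); p=loc(s["ee_pos"]); print(p,s["ee_pos"][2])
W=[wp(.62,-1,.0095,.015,extra=.015)]+[wp(a,-1,.0095,.015) for a in (.62,.56,.5,.44,.38,.32,.26,.2,.14,.08,.03)]
pr=p
for w in W: d=(w-pr)/.8; print(w.round(4),"tool",d[0].round(4),(-d[1]).round(4)); pr=w
E
```

```text
[-0.00885749  0.00019967] 0.14840631932211745
[-0.0171 -0.1521] tool -0.0103 0.1904
[-0.0258 -0.1399] tool -0.0109 -0.0153
[-0.031  -0.1349] tool -0.0065 -0.0062
[-0.036  -0.1296] tool -0.0062 -0.0067
[-0.0406 -0.1239] tool -0.0058 -0.0071
[-0.045  -0.1179] tool -0.0054 -0.0075
[-0.0489 -0.1115] tool -0.005 -0.0079
[-0.0525 -0.1049] tool -0.0045 -0.0083
[-0.0557 -0.098 ] tool -0.004 -0.0086
[-0.0584 -0.0909] tool -0.0034 -0.0089
[-0.0607 -0.0836] tool -0.0029 -0.0092
[-0.0622 -0.0773] tool -0.0019 -0.0078
```

Call:
send_rows([
  [[-0.0023, 0.038, 0, 0, 0, 0], [-0.002, 0.0381, 0, 0, 0, 0], [-0.002, 0.0381, 0, 0, 0, 0], [-0.002, 0.0381, 0, 0, 0, 0], [-0.002, 0.0381, 0, 0, 0, 0]],
], hand=1)

```text
t: 10.1
ee_pos: [0.4368, -0.2099, 0.1451]
ee_rot: [-3.138, 0.132, -0.0]
contact_force: [0.8, 0.9, -0.1]
width: 0.042
finger_force: 0.0
```

Call:
send_rows([
  [[0, 0, 0.0275, 0, 0, 0], [0, 0, 0.04, 0, 0, 0], [0, 0, 0.04, 0, 0, 0], [0, 0, 0.02, 0, 0, 0], [0, 0, 0.01, 0, 0, 0]],
])

```text
t: 10.6
ee_pos: [0.4358, -0.2089, 0.0335]
ee_rot: [3.138, -0.134, -0.005]
contact_force: [0.2, -0.2, 0.2]
width: 0.006
finger_force: 0.0
```

Call:
send_rows([
  [[0, 0, 0, 0, 0, 0], [0, 0, 0, 0, 0, 0], [-0.0055, -0.0075, 0, 0, 0, 0], [-0.0055, -0.0075, 0, 0, 0, 0], [0, 0, 0, 0, 0, 0]],
])

```text
t: 11.1
ee_pos: [0.4293, -0.1947, 0.0355]
ee_rot: [-3.137, 0.131, -0.001]
contact_force: [-0.5, 0.4, 0.5]
width: 0.006
finger_force: 0.0
```

```bash
python3 - <<'E'
from h import *
from cell import *
s=status.sense(); print(loc(s["ee_pos"]),s["ee_pos"],s["contact_force"],s["width"])
E
```

```text
[-0.02830274 -0.13874606] [ 0.42929199 -0.19472199  0.03552157] [-0.50688566  0.44142939  0.54592395] 0.005500917764304069
```

Call:
send_rows([
  [[-0.005, -0.007, 0, 0, 0, 0], [-0.006, -0.0067, 0, 0, 0, 0], [-0.0058, -0.0071, 0, 0, 0, 0], [-0.0054, -0.0075, 0, 0, 0, 0], [-0.005, -0.0079, 0, 0, 0, 0]],
])

```text
t: 11.6
ee_pos: [0.413, -0.1667, 0.0365]
ee_rot: [3.136, -0.133, 0.011]
contact_force: [11.3, -7.5, -3.7]
width: 0.005
finger_force: 5.3
```

Call:
send_rows([
  [[-0.0045, -0.0083, 0, 0, 0, 0], [-0.004, -0.0086, 0, 0, 0, 0], [-0.0034, -0.0089, 0, 0, 0, 0], [-0.0029, -0.0092, 0, 0, 0, 0], [-0.0019, -0.0078, 0, 0, 0, 0]],
])

```text
t: 12.1
ee_pos: [0.3995, -0.1294, 0.0353]
ee_rot: [-3.138, 0.132, 0.0]
contact_force: [-0.3, -0.2, 0.3]
width: 0.004
finger_force: 0.0
```

```bash
python3 - <<'E'
from h import *
from cell import *
s=status.sense(); print(loc(s["ee_pos"]),s["ee_pos"],s["contact_force"],s["width"])
f=grab_frame("top")
hsv=cv2.cvtColor(f["img"],cv2.COLOR_RGB2HSV)
red=(cv2.inRange(hsv,(0,150,80),(8,255,255))|cv2.inRange(hsv,(172,150,80),(180,255,255))); red[:170]=0;red[255:]=0;red[:,:305]=0;red[:,430:]=0
n,l,st,ce=cv2.connectedComponentsWithStats(red)
for i in range(1,n):
    if st[i,4]>15: print(st[i],loc(ray(f,[ce[i]],.045)[0]))
E
```

```text
[-0.06340711 -0.07615537] [ 0.39949753 -0.12943645  0.03527218] [-0.26105756 -0.2162127   0.28152194] 0.004482672071577401
[319 214  19  22 139] [-0.03393496  0.11446481]
```

Call:
send_rows([
  [[0, 0.02, 0, 0, 0, 0], [0, 0.03, 0, 0, 0, 0], [0, 0, -0.04, 0, 0, 0], [0, 0, -0.05, 0, 0, 0], [0, 0, -0.06, 0, 0, 0]],
])

```text
t: 12.65
ee_pos: [0.3948, -0.1664, 0.132]
ee_rot: [-3.134, 0.125, 0.014]
contact_force: [0.6, 2.2, -1.7]
width: 0.005
finger_force: 0.0
```

Call:
send_rows([
  [[0, 0, 0, 0, 0, -0.08], [0, 0, 0, 0, 0, -0.09], [0, 0, 0, 0, 0, -0.09], [0, 0, 0, 0, 0, -0.09], [0, 0, 0, 0, 0, -0.09]],
])

```text
t: 13.15
ee_pos: [0.396, -0.1652, 0.1319]
ee_rot: [-2.982, -0.955, 0.004]
contact_force: [0.2, 0.3, 0.3]
width: 0.001
finger_force: 0.0
```

Call:
send_rows([
  [[0, 0, 0, 0, 0, -0.09], [0, 0, 0, 0, 0, -0.09], [0, 0, 0, 0, 0, -0.09], [0, 0, 0, 0, 0, -0.09], [0, 0, 0, 0, 0, -0.09]],
])

```text
t: 13.65
ee_pos: [0.396, -0.1651, 0.1319]
ee_rot: [-2.467, -1.928, -0.002]
contact_force: [0.5, 0.6, -0.1]
width: 0.006
finger_force: 0.0
```

Call:
send_rows([
  [[0, 0, 0, 0, 0, -0.09], [0, 0, 0, 0, 0, -0.02], [0, 0, 0, 0, 0, 0]],
])

```text
t: 13.95
ee_pos: [0.3961, -0.1651, 0.132]
ee_rot: [-2.298, -2.127, -0.003]
contact_force: [-0.0, 0.6, -0.1]
width: 0.005
finger_force: 0.0
```

```bash
python3 - <<'E'
from h import *
from cell import *
s=status.sense(); p=loc(s["ee_pos"]); print(p,s["ee_pos"],s["joints"].round(2))
L=lambda q:np.r_[O+np.array([[np.cos(YAW),-np.sin(YAW)],[np.sin(YAW),np.cos(YAW)]])@q,.036]
print(go(L(wp(.62,1,.015,.0095,extra=.018)),-4.8,1))
pr=wp(.62,1,.015,.0095,extra=.018)
for a in (.62,.56,.5,.44,.38,.32,.26,.2,.14,.08,.03):
    w=wp(a,1,.015,.0095); d=(w-pr)/.8; print(w.round(4),"loc d",d.round(4)); pr=w
E
```

```text
[-0.06387873 -0.11200707] [ 0.39605526 -0.16512564  0.13195324] [-1.17 -0.47  1.27  2.1   0.47  1.23 -0.18]
(array([0.3305, 0.0626, 0.1223]), array([-0.004 , -0.0053,  0.0044]))
[-0.0265  0.1389] loc d [-0.0131 -0.0183]
[-0.032   0.1335] loc d [-0.0068 -0.0068]
[-0.037   0.1277] loc d [-0.0064 -0.0072]
[-0.0418  0.1215] loc d [-0.0059 -0.0077]
[-0.0461  0.115 ] loc d [-0.0054 -0.0081]
[-0.05    0.1082] loc d [-0.0049 -0.0085]
[-0.0535  0.1011] loc d [-0.0044 -0.0088]
[-0.0565  0.0938] loc d [-0.0038 -0.0092]
[-0.0591  0.0863] loc d [-0.0032 -0.0094]
[-0.0611  0.0785] loc d [-0.0025 -0.0097]
[-0.0624  0.072 ] loc d [-0.0016 -0.0082]
```

Call:
send_rows([
  [[0.025, 0.0126, 0, 0, 0, 0], [0.04, 0.01, 0, 0, 0, 0], [0.05, 0.01, 0, 0, 0, 0], [0.05, 0.01, 0, 0, 0, 0], [0.05, 0.01, 0, 0, 0, 0]],
])

```text
t: 14.45
ee_pos: [0.4481, -0.0039, 0.1342]
ee_rot: [-2.294, -2.126, -0.006]
contact_force: [-0.9, 0.5, 1.3]
width: 0.004
finger_force: 0.0
```

Call:
send_rows([
  [[0.05, 0.01, 0, 0, 0, 0], [0.04, 0, 0, 0, 0, 0], [0.0255, 0, 0, 0, 0, 0], [0, 0, 0, 0, 0, 0], [0, 0, 0, 0, 0, 0]],
])

```text
t: 14.95
ee_pos: [0.4614, 0.0801, 0.1347]
ee_rot: [-2.297, -2.126, 0.002]
contact_force: [0.2, 0.2, 0.7]
width: 0.004
finger_force: 0.0
```

```bash
python3 - <<'E'
from h import *
from cell import *
s=status.sense(); p=loc(s["ee_pos"]); print(p,s["ee_pos"],s["joints"].round(2),wp(.62,1,.015,.0095,extra=.018))
f=grab_frame("wrist"); cv2.imwrite("pics/w4.png",f["img"][:,:,::-1])
E
```

```text
[-0.01913051  0.13775538] [0.46135592 0.08006716 0.13474991] [-1.47  0.1   1.29  2.01 -0.12  1.11 -0.21] [-0.01608372  0.15351609]
```

View pics/w4.png

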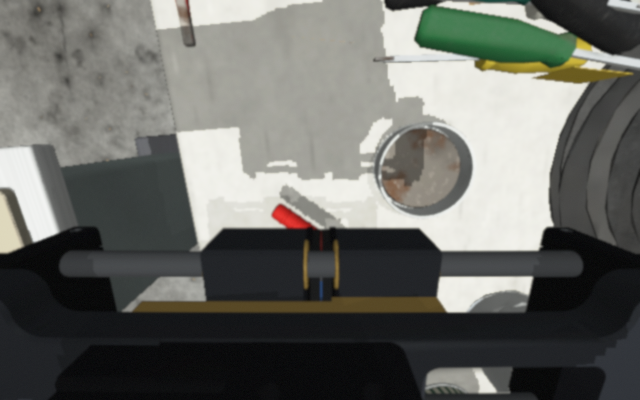

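Call:
send_rows([
  [[0.0197, 0.004, 0, 0, 0, 0], [0, 0, 0, 0, 0, 0]],
])

```text
t: 15.2
ee_pos: [0.4662, 0.0965, 0.1352]
ee_rot: [-2.296, -2.126, -0.001]
contact_force: [0.1, -0.1, -0.4]
width: 0.001
finger_force: 0.0
```

```bash
python3 - <<'E'
from h import *
from cell import *
s=status.sense(); p=loc(s["ee_pos"]); print(p,s["ee_pos"],s["joints"].round(3))
E
```

```text
[-0.01567738  0.15456867] [0.46619107 0.0965363  0.13520944] [-1.455  0.145  1.264  1.993 -0.166  1.116 -0.196]
```

Call:
send_rows([
  [[0, 0, 0.02, 0, 0, 0], [0, 0, 0.035, 0, 0, 0], [0, 0, 0.035, 0, 0, 0], [0, 0, 0.02, 0, 0, 0], [0, 0, 0.013, 0, 0, 0]],
])

```text
t: 15.7
ee_pos: [0.4645, 0.0954, 0.0359]
ee_rot: [-2.298, -2.124, 0.002]
contact_force: [-0.2, -0.2, 1.4]
width: 0.003
finger_force: 0.0
```

Call:
send_rows([
  [[0, 0, 0, 0, 0, 0], [0, 0, 0, 0, 0, 0]],
])

```text
t: 15.9
ee_pos: [0.4656, 0.0964, 0.0375]
ee_rot: [-2.297, -2.126, -0.001]
contact_force: [0.0, 0.2, 0.3]
width: 0.005
finger_force: 0.0
```

```bash
python3 - <<'E'
from h import *
from cell import *
s=status.sense(); p=loc(s["ee_pos"]); print(p,s["ee_pos"],s["joints"].round(3))
E
```

```text
[-0.0162525   0.15438257] [0.46560249 0.09639852 0.03746976] [-1.230e+00  3.660e-01  1.079e+00  2.079e+00 -4.170e-01  9.330e-01
  2.000e-03]
```

Call:
send_rows([
  [[-0.0095, -0.0065, 0, 0, 0, 0], [-0.0095, -0.0065, 0, 0, 0, 0], [-0.0068, -0.0068, 0, 0, 0, 0], [-0.0072, -0.0064, 0, 0, 0, 0], [-0.0077, -0.0059, 0, 0, 0, 0]],
])

```text
t: 16.4
ee_pos: [0.4389, 0.0669, 0.0376]
ee_rot: [-2.297, -2.128, -0.008]
contact_force: [9.8, 4.0, -3.5]
width: 0.005
finger_force: 4.8
```

Call:
send_rows([
  [[-0.0081, -0.0054, 0, 0, 0, 0], [-0.0085, -0.0049, 0, 0, 0, 0], [-0.0088, -0.0044, 0, 0, 0, 0], [-0.0092, -0.0038, 0, 0, 0, 0], [-0.0094, -0.0032, 0, 0, 0, 0]],
])

```text
t: 16.9
ee_pos: [0.4184, 0.0332, 0.0373]
ee_rot: [-2.296, -2.128, -0.006]
contact_force: [2.3, 2.2, 1.2]
width: 0.005
finger_force: 1.5
```

Call:
send_rows([
  [[-0.0097, -0.0025, 0, 0, 0, 0], [-0.0082, -0.0016, 0, 0, 0, 0], [0, 0, 0, 0, 0, 0], [0, 0, 0, 0, 0, 0]],
])

```text
t: 17.3
ee_pos: [0.4123, 0.0185, 0.0363]
ee_rot: [-2.296, -2.125, 0.001]
contact_force: [0.9, 0.3, 0.3]
width: 0.003
finger_force: 0.0
```

```bash
python3 - <<'E'
from h import *
from cell import *
s=status.sense(); p=loc(s["ee_pos"]); print(p,s["ee_pos"],s["joints"].round(3),s["contact_force"])
E
```

```text
[-0.06290186  0.07230414] [0.41230904 0.0184701  0.03628981] [-1.306  0.168  1.248  2.229 -0.219  0.879  0.004] [0.92125633 0.26704927 0.31445615]
```

Withdraw outward, then up and away, and look.

Call:
send_rows([
  [[0.02, 0, 0, 0, 0, 0], [0.03, 0, 0, 0, 0, 0], [0.02, 0, 0, 0, 0, 0], [0, 0, -0.03, 0, 0, 0], [0, 0, -0.05, 0, 0, 0]],
])

```text
t: 17.8
ee_pos: [0.4144, 0.0757, 0.0854]
ee_rot: [-2.289, -2.13, 0.013]
contact_force: [-0.3, 1.9, -0.2]
width: 0.004
finger_force: 0.0
```

Call:
send_rows([
  [[0, 0, -0.05, 0, 0, 0], [0, 0, -0.05, 0, 0, 0], [0.05, 0, 0, 0, 0, 0], [0.05, 0, 0, 0, 0, 0], [0.05, 0, 0, 0, 0, 0]],
])

```text
t: 18.3
ee_pos: [0.4235, 0.1986, 0.1601]
ee_rot: [-2.28, -2.125, 0.004]
contact_force: [0.8, -0.6, -0.7]
width: 0.006
finger_force: 0.0
```

Call:
send_rows([
  [[0.05, 0, 0, 0, 0, 0], [0.05, 0, 0, 0, 0, 0], [0.05, 0, 0, 0, 0, 0], [0, 0, 0, 0, 0, 0]],
])

```text
t: 18.7
ee_pos: [0.4303, 0.3221, 0.1597]
ee_rot: [-2.275, -2.138, 0.011]
contact_force: [-0.0, -1.1, 0.6]
width: 0.007
finger_force: 0.0
```

```bash
python3 - <<'E'
from h import *
from cell import *
s=status.sense(); print(s["ee_pos"],s["joints"].round(2))
f=grab_frame("top"); g=grab_frame("side")
a=cv2.resize(f["img"][165:265,300:440],(560,400),interpolation=cv2.INTER_CUBIC)
b=cv2.resize(g["img"][190:290,240:350],None,fx=2,fy=2,interpolation=cv2.INTER_CUBIC)
c=np.zeros((400,780,3),np.uint8); c[:,:560]=a; c[:200,560:]=b; cv2.imwrite("pics/end.png",c[:,:,::-1])
hsv=cv2.cvtColor(f["img"],cv2.COLOR_RGB2HSV)
red=(cv2.inRange(hsv,(0,150,80),(8,255,255))|cv2.inRange(hsv,(172,150,80),(180,255,255))); red[:170]=0;red[255:]=0;red[:,:305]=0;red[:,430:]=0
n,l,st,ce=cv2.connectedComponentsWithStats(red)
for i in range(1,n):
    if st[i,4]>15: print(st[i],loc(ray(f,[ce[i]],.045)[0]))
E
```

```text
[0.43029535 0.32207857 0.15965214] [-1.63  0.32  1.09  1.81 -0.32  1.21 -0.5 ]
[346 221   8  26 141] [-0.05517171  0.0535781 ]
[382 223   7  26 136] [-0.054434   -0.04795867]
```

View pics/end.png

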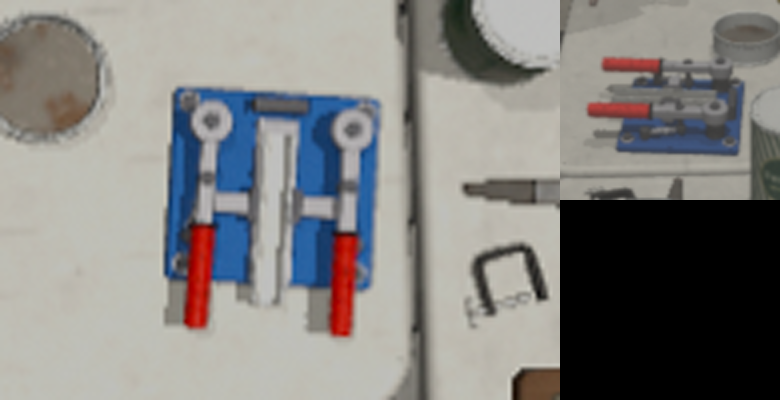

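The picture shows both handles parallel to the bed and shut. The jaws are on the channel, which lies flat and straight on the bed, and the arm is clear.

```bash
python3 -c "
from cell import *
print(status.sense()['contact_force']); print(ticket.close_job())"
```

```text
[ 0.02553717  0.06083552 -0.73752605]
the job is handed in; nothing more can be done
None
```

The channel lies flat and straight on the bed, both red handles are snapped shut with their jaws on it, and the job is handed in; the final pictures look right, but the verdict and jaw force were not reported back.

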